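Stand the brass cover die up on the inspection ledge

TASK

The brass stamping die lies flush in one of the tip-up pockets of the wooden case: press down its end beside the thumb notch until it tips up and stays up by itself, then grip the raised end and draw it out. Stand it on a short end on the wooden ledge, in the gap between the two cover boards, leaning back against the rail with its patterned face outwards and its foot behind the lip, and let go only when it is down on the ledge. Leave the other two dies and the two boards as they are, and do not bump the foil dispenser.

Things in the scene. Friction and masses are not known exactly. Their poses are not given: they have to be found in the camera images.
- case: fixed wooden case, 142 x 241 x 72 mm (x, y, z). Origin: centre of its underside; z up. Three pockets side by side, centres at y = -76, 0, +76 mm, each from x = -57 to +58.8 mm, 63 mm wide, dividers 13 mm; rim at z = 72 mm. Each pocket's press end is its +x end (away from the robot): there the 12 mm end wall has a thumb notch, 10 mm lower than the rim
- tip_edge (a point): middle pocket's shelf edge, on which dies tip (alike in all): x = 3, y = 0, z = 62 mm in the case's frame and axes. Flat shelf at z = 62 on its -x side, a well 54 mm deep on its +x side. A die pressed down some 35 mm near its +x end (past 45 degrees) drops in and stays: foot on the well's floor by the end wall, lying over this edge at 52 to 61 degrees from level, 44 mm beyond it up in the air
- brass_die: the die to move: yellow brass plate, 110 x 60 x 10 mm (x, y, z), about 0.55 kg, dark eight-pointed star and frame on its top face (+z). Origin: centre of its underside (plain face). It starts flush with the rim, on the shelf of one of the pockets, overhanging the well, its axes along the case's, its +x end at the press end
- copper_die: reddish copper plate with a diamond pattern, size and axes as the brass die, flush in another pocket; leave it there
- grey_die: pale grey magnesium plate with a row of dots, size and axes as the brass die, flush in the third pocket; leave it there
- ledge: fixed wooden ledge, 69 x 320 mm (x, y). Origin: centre of its underside; z up. Its floor, at z = 12 mm, runs 42 mm from the front face of the upright back rail (x = -19.5 mm, on the robot's side) to the inner face of the front lip (x = +22.5 mm; lip 12 mm thick, top at z = 26 mm). Things lean back towards -x on the rail, facing +x (away from the robot)
- rail_top (a point): middle of the rail's top front edge, on which things lean: 62 mm above the ledge's floor, at x = -19.5, y = 0, z = 74 mm in the ledge's frame, axes as the ledge's. The rail is 15 mm thick, behind this edge
- blue_board: loose blue cloth-covered board 70 mm wide, 120 mm high, 5 mm thick, 60 g, leaning on the rail at 31 degrees from vertical with its foot against the lip. Origin: middle of its lower back edge, on the ledge's floor; x and y as the ledge's, z up
- red_board: loose red board, same size, stance and axes as the blue board; the die goes between the two boards, in a gap 88 to 98 mm wide; either board may be the left one
- foil_dispenser: fixed foil dispenser, 80 x 60 x 88 mm (x, y, z): dark steel base and cheeks with a roll of gold foil (68 mm across, axle along y). Origin: centre of its underside, on the bench; z up. It stands at the far side of the bench, midway between case and ledge
Not all that is in view belongs to the job. What is meant by the brass_die is not green or red, and is the smaller of those in its own colour.

How it is judged:
On the way, in this order (a step that is already met when the one before it is completed fails the run):
1. the brass die has tipped up in its pocket (more than 45 degrees) and stays up with nothing touching it (angle between brass_die's own z axis and vertical between 0.79 and 1.2 rad and z of brass_die in the frame of case below 0.08 m and horizontal distance between brass_die and case below 0.115 m and contact force between the fingers and brass_die below 0.1 N), for 0.2 s.
2. the brass die has been drawn out, clear above the case (its origin over 125 mm above the case's underside) (z of brass_die in the frame of case above 0.125 m and contact force between the fingers and brass_die above 1 N), for 0.1 s.
3. the brass die, still held, has been lowered between rail and lip (its foot less than about 10 mm above the ledge's floor) (z of brass_die in the frame of ledge below 0.077 m and x of brass_die in the frame of ledge between -0.04 and 0.02 m and y of brass_die in the frame of ledge between -0.15 and 0.15 m and contact force between the fingers and brass_die above 1 N), for 0.1 s.
At the end, for the whole second after the job is handed in: Brass die on a short end on the ledge between the boards, released, at rest, foot behind the lip, leaning back on the rail 8 to 34 degrees from vertical, pattern outwards, square to the rail within 11 degrees; other dies within 8 mm and boards within 15 mm of their starts (angle between brass_die's own z axis and vertical between 0.98 and 1.43 rad and (angle between brass_die's own x axis and vertical below 0.62 rad or angle between brass_die's own x axis and vertical above 2.52 rad) and angle between the y axis of brass_die and the y axis of ledge, either way round below 0.2 rad and x of brass_die in the frame of ledge between -0.03 and 0.006 m and z of brass_die in the frame of ledge between 0.05 and 0.074 m and y of brass_die in the frame of ledge between -0.13 and 0.13 m and horizontal distance between brass_die and red_board below 0.115 m and horizontal distance between brass_die and blue_board below 0.115 m and contact force between brass_die and ledge above 1 N and linear speed of brass_die below 0.02 m/s and contact force between the fingers and brass_die below 0.1 N and distance of each of copper_die, grey_die from where it was at the start of the episode below 0.008 m and distance of each of blue_board, red_board from where it was at the start of the episode below 0.015 m); the robot touches nothing.
It fails at once if another die is lifted, tipped or shifted by more than 8 mm (distance of any of copper_die, grey_die from where it was at the start of the episode above 0.008 m or angle between any of copper_die, grey_die's own z axis and vertical above 0.2 rad).
It fails at once if a cover board is shifted by more than 15 mm or knocked over (distance of any of blue_board, red_board from where it was at the start of the episode above 0.015 m or angle between any of blue_board, red_board's own z axis and vertical above 0.3 rad).
It fails at once if the foil dispenser is bumped (more than 5 N) (contact force between foil_dispenser and anything else above 5 N).
It also fails if it takes over 54 s, if anything falls off the work surface, if the arm or the gripper's body presses on something with over 40 N, if the wrist force passes 120 N, or if a joint passes its speed limit or range.

ROBOT

A 6-joint arm with a two-finger parallel gripper is mounted at the origin on the work surface. World frame = base frame: x ahead of the robot, y to its left, z up, the work surface at z = 0. Lengths are in m, angles in rad, forces in N, time in s.
With the tool pointing down it reaches from about 0.275 to 0.75 m from the base axis. Payload 10.2 kg.
Tool frame: the origin (TCP) lies at the very end of the fingers, on their centre line; the grasp point (between the pads) lies 19 mm behind it; z points along the fingers, y is the line along which they close (so a half turn about z gives the same grasp; the last joint's range is limited). The gripper opens to 88 mm and grips with 3 to 60 N. Pads are 18 mm wide; open, the fingers measure 123 mm over their backs; the gripper's body (75 mm by 187 mm) begins 45 mm behind the grasp point.
Start: joints at [-1.405, 0.313, 1.498, -0, 1.331, -0.223], TCP at [0.199, -0.486, 0.217] pointing down, gripper open.
Joint ranges: [-2.94, 2.94], [-0.97, 2.17], [0.19, 2.56], [-1.23, 4.37], [0.02, 3.11], [-2.88, 2.88]. Speed limits (rad/s): [2.39, 2.39, 3.01, 3.14, 3.14, 3.14].

INTERFACE

Orientations are given as a unit quaternion [w, x, y, z].
In Python, from cell import bot, get_image, trace, mark_of gives the robot as it stands.
- The arm moves only by the tool carry_out, never from a script. Its argument "targets" is a list of rows, each an object of numbers: "grip": the opening, from 0 (shut) to 1 (fully open); "tx", "ty", "tz": the shift along the tool's x, y, z scaled (see below); "rx", "ry", "rz": the turn, a rotation vector about the tool's x, y, z scaled (see below). A call has 1 to 20 rows; each row is the pose to reach, as a shift and turn from the pose commanded when the call began, along the tool's axes at that moment; what a row does not reach only later rows make up. The controller multiplies each number of a shift by 250 mm and each number of a turn by 90 degrees. A row lasts 1/10 s, in which the tool goes at most 50 mm and 8.59 degrees, less where a joint would pass 70% of its speed; a pose out of reach is approached as far as the arm can. A call with a number of a shift or a turn outside -1 to 1 is refused whole. A call with a gripper value outside its range is refused whole. The fingers move at their own pace and stop on an object; "newtons" is the grip in N (left out, the last holds). Time passes only in rows, so rows that repeat a pose let the fingers close. It gives the time, the measured TCP pose, the force, the opening and the grip force at its end, in the units of the state.
- bot.read_state(): the state, without advancing time (a new reading comes with each control period).
- get_image(name): name is "scene" or "side" or "wrist"; returns a dict with "image" (400x640x3 uint8, red, green, blue), "vfov" (degrees; the focal length in pixels is half the picture's height over the tangent of half this angle, whatever the lens; pixels are square), "cx", "cy" (the principal point, pixels), "D" ([k1, k2, p1, p2, k3] as OpenCV has them; the pictures are not rectified), "camera_from_world" (4x4, takes a point from world to camera coordinates); the wrist camera has in their place "T_tool_cam" (4x4, takes a point from camera to tool coordinates, whose origin is the TCP and whose axes are the flange's). Camera axes: x right, y up, looking along -z (the intrinsics and any distortion apply to the point x, -y, -z); pixel columns grow to the right and rows downward; lengths in m; the calibration is good to about 2 mm. A picture is of the moment at which its call begins: read the wrist's pose just before it. There is no depth.
- bot.finish_job(): hands the job in; it is judged then, once.
Trained networks look in the newest picture that a camera, given by its name, has taken for a name from the list of things; names that differ only in an ending like _2 or _b are one class to them, and where a whole thing is asked for, a point or a joint stands for the part that bears it (a point fixed in the world has none). Each returns a list of dicts, best first, with "score" (0 to 1); they miss things now and then, are a little off and sometimes report something else, mostly with a low value. They report only what shows in the picture. A call takes as long as a camera call. They do not tell look-alikes from the thing itself.
- trace(thing, camera): "region" (400x640 bool, what is visible of it).
- mark_of(thing, camera): "position" ([x, y, z] in m, in world coordinates, good to about 4 mm: a listed point, or the origin of a listed thing).
The state is a dict: "clock": time; "qpos": joint angles; "joint_vel": joint speeds; "tau": joint torques, N m; "position": TCP position; "tool_rot": TCP orientation; "wrist_force": force on the tool from outside, world axes, zero at the start; "ft_torque": the same for the moment, N m; "finger_gap": finger opening in m; "gripper_force": force on a finger pad.
Only numpy, scipy, OpenCV 4.12 (cv2) and the standard library are available. Lean on these libraries where they do the work, as an engineer would, in place of code of your own. Each camera call takes 0.05 s, during which the arm holds its last target. There are 200 camera calls.

## Working session

There is one attempt and no reset: what is moved stays moved. The work goes in short steps, Python scripts to look and compute and a tool call to move; the robot and the scene stay as the last step left them, time stands still between calls to the robot, and variables do not carry over. Pictures are saved under pics/ and viewed, at most 10 in all, crops included, and the job is handed in when it is done.

Besides the shell and the picture viewer there is one more tool, called after "Emit:" in YAML: its name, and indented under it one key for each argument. carry_out: Moves the arm, as the interface text tells. Shifts and turns lie within -1 to 1; 1 stands for 250 mm of shift or 90 degrees of turn. Its arguments: {"type":"object","properties":{"targets":{"type":"array","items":{"type":"object","properties":{"grip":{"type":"number"},"tx":{"type":"number"},"ty":{"type":"number"},"tz":{"type":"number"},"rx":{"type":"number"},"ry":{"type":"number"},"rz":{"type":"number"}}}},"newtons":{"type":"number"}},"required":["targets"]}

```bash
mkdir -p pics; python3 - <<'E'
from cell import bot,get_image,mark_of,trace
import cv2,numpy as np
s=bot.read_state(); print(s['clock'],s['position'],s['tool_rot'],s['finger_gap'])
for c in ['scene','side']:
    g=get_image(c); cv2.imwrite(f'pics/{c}0.png',g['image'][:,:,::-1])
    print(c,g['vfov'],g['cx'],g['cy'],g['D']); print(np.round(g['camera_from_world'],4).tolist())
    for t in ['case','tip_edge','brass_die','copper_die','grey_die','ledge','rail_top','blue_board','red_board','foil_dispenser']:
        print(t,[(np.round(m['position'],4).tolist(),round(m['score'],2)) for m in mark_of(t,c)][:4])
E
```

```text
0.0 [ 0.19895066 -0.48555093  0.2161798 ] [-6.25470347e-04  9.81159060e-01  1.93200694e-01 -1.19191352e-05] 0.08803556890248193
scene 49.1052769685958 311.70717719913245 198.6409350767694 [0.04194068 0.         0.         0.         0.        ]
[[-0.3301, 0.9438, -0.018, 0.2179], [-0.5463, -0.1754, 0.819, 0.203], [0.7698, 0.2802, 0.5735, -1.4185], [0.0, 0.0, 0.0, 1.0]]
case [([0.4918, -0.222, 0.0015], 0.81), ([0.4843, 0.1295, 0.0102], 0.26)]
tip_edge [([0.5294, 0.2826, 0.0121], 0.69), ([0.4933, -0.2181, 0.062], 0.6)]
brass_die [([0.6751, -0.1939, -0.0012], 0.98), ([0.3375, -0.444, 0.0012], 0.89), ([0.4945, -0.2202, 0.0606], 0.6)]
copper_die [([0.4992, -0.1441, 0.0615], 0.81)]
grey_die [([0.4897, -0.295, 0.061], 0.77)]
ledge [([0.4914, 0.2106, -0.0026], 0.71)]
rail_top [([0.4746, 0.2198, 0.0728], 0.92)]
blue_board [([0.5302, 0.2827, 0.0114], 0.7)]
red_board [([0.4846, 0.1296, 0.0078], 0.87)]
foil_dispenser [([0.6931, 0.0148, -0.0008], 0.63)]
side 53.14603429591157 313.18984463634627 188.68464682703708 [-0.09758104  0.          0.          0.          0.        ]
[[-0.9993, -0.0301, 0.0209, 0.4934], [0.0346, -0.5923, 0.805, -0.1142], [-0.0118, 0.8052, 0.5929, -1.1126], [0.0, 0.0, 0.0, 1.0]]
case [([0.4922, -0.2241, 0.0021], 0.81)]
tip_edge [([0.4994, -0.2232, 0.0604], 0.86)]
brass_die [([0.2896, -0.2042, -0.0015], 0.86), ([0.3334, -0.4496, -0.0061], 0.86), ([0.68, -0.1942, -0.0031], 0.8), ([0.4876, -0.2241, 0.0646], 0.78)]
copper_die [([0.4926, -0.1428, 0.0639], 0.96)]
grey_die [([0.4904, -0.3027, 0.0619], 0.7)]
ledge [([0.4882, 0.2117, 0.0023], 0.64)]
rail_top [([0.4761, 0.2123, 0.0753], 0.97), ([0.5341, 0.2826, 0.0137], 0.36)]
blue_board [([0.531, 0.2813, 0.0134], 0.85)]
red_board [([0.4872, 0.1339, 0.0136], 0.74), ([0.4877, -0.2221, 0.0614], 0.2)]
foil_dispenser [([0.6941, 0.0152, -0.0019], 0.92)]
```

View pics/scene0.png

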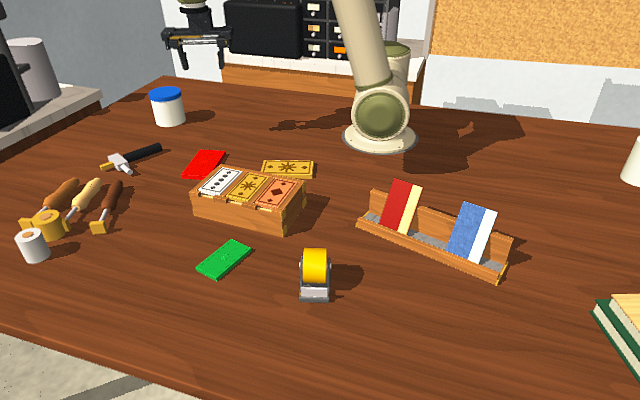

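View pics/side0.png

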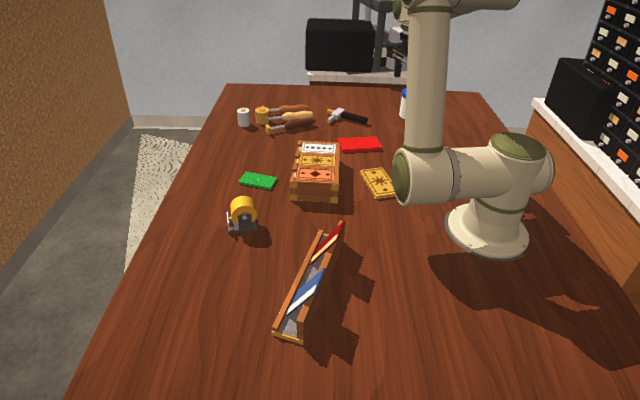

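```bash
cat > h.py <<'E'
import numpy as np,cv2
from cell import bot,get_image,mark_of,trace
from scipy.spatial.transform import Rotation as R
def cam(c):
    if c=='wrist':
        s=bot.read_state(); g=get_image(c); T=np.eye(4); q=s['tool_rot']
        T[:3,:3]=R.from_quat([q[1],q[2],q[3],q[0]]).as_matrix(); T[:3,3]=s['position']
        g['camera_from_world']=np.linalg.inv(T@np.array(g['T_tool_cam']))
    else: g=get_image(c)
    f=200/np.tan(np.radians(g['vfov']/2)); g['K']=np.array([[f,0,g['cx']],[0,f,g['cy']],[0,0,1.]])
    g['E']=np.diag([1,-1,-1,1.])@np.array(g['camera_from_world']); return g
def proj(g,P):
    P=np.atleast_2d(P).astype(float); E=g['E']
    return cv2.projectPoints(P,cv2.Rodrigues(E[:3,:3])[0],E[:3,3],g['K'],np.array(g['D'],float))[0].reshape(-1,2)
def box(x0,x1,y0,y1,z0,z1): return np.array([[x,y,z] for x in(x0,x1) for y in(y0,y1) for z in(z0,z1)])
def place(p,P): # p=x,y,yaw
    c,s=np.cos(p[2]),np.sin(p[2]); return P@np.array([[c,s,0],[-s,c,0],[0,0,1]])+[p[0],p[1],0]
def sil(g,p,boxes,up=4):
    m=np.zeros((400*up,640*up),np.uint8)
    for b in boxes:
        h=cv2.convexHull(proj(g,place(p,b)).astype(np.float32))
        cv2.fillConvexPoly(m,np.round((h+.5)*up-.5).astype(int),1)
    return cv2.resize(m*255,(640,400),interpolation=cv2.INTER_AREA)/255.
CASE=[box(-.071,.071,-.1205,.1205,0,.072)]
LEDGE=[box(-.0345,.0345,-.16,.16,0,.012),box(-.0345,-.0195,-.16,.16,0,.074),box(.0225,.0345,-.16,.16,0,.026)]
def back(g,uv,z):
    n=cv2.undistortPoints(np.array(uv,float).reshape(-1,1,2),g['K'],np.array(g['D'],float)).reshape(-1,2)
    E=np.linalg.inv(g['E']); d=np.c_[n,np.ones(len(n))]@E[:3,:3].T; o=E[:3,3]
    return o+d*((z-o[2])/d[:,2])[:,None]
E
python3 - <<'E'
from h import *
from scipy.optimize import minimize
G={c:cam(c) for c in('scene','side')}
def best(t,c,near,uniq=True):
    L=trace(t,c); uv=proj(G[c],near)[0]
    L=[l for l in L if l['score']>.3 and l['region'].any()]
    L.sort(key=lambda l:np.hypot(*(np.argwhere(l['region']).mean(0)[::-1]-uv)))
    return L[0]['region'] if L else np.zeros((400,640),bool)
dat={}
def fit(t,boxes,p0,others,ign):
    M={}
    for c in G:
        m=best(t,c,[p0[0],p0[1],.04])
        for o,q in others: m=m|best(o,c,q)
        i=np.zeros((400,640),bool)
        for o,q in ign: i|=cv2.dilate(best(o,c,q).astype(np.uint8),np.ones((3,3)))>0
        M[c]=(m,i); cv2.imwrite(f'pics/m_{t}_{c}.png',m*255)
    for cs in (['scene'],['side'],['scene','side']):
        f=lambda v:sum((np.abs(sil(G[c],v*[1,1,5],boxes)-M[c][0])*~M[c][1]).sum() for c in cs)
        b=min((minimize(f,np.array([p0[0],p0[1],y/5]),method='Nelder-Mead',options=dict(initial_simplex=np.array([p0[0],p0[1],y/5])+np.array([[0,0,0],[.012,0,0],[0,.012,0],[0,0,.03]])))for y in p0[2]),key=lambda r:r.fun)
        print(t,cs,np.round(b.x*[1,1,5],4),b.fun,[int(M[c][0].sum()) for c in cs])
fit('case',CASE,(.492,-.223,(-.1,0.05)),[('brass_die',[.492,-.222,.07]),('copper_die',[.496,-.144,.07]),('grey_die',[.49,-.299,.07])],[])
fit('ledge',LEDGE,(.49,.211,(-.35,-.2)),[],[('blue_board',[.52,.28,.06]),('red_board',[.48,.131,.06])])
im=G['scene']['image'][140:250,175:325]
cv2.imwrite('pics/crop.png',cv2.resize(im,None,fx=4,fy=4,interpolation=2)[:,:,::-1])
E
```

```text
case ['scene'] [ 0.4915 -0.221  -0.0352] 241.6627450980392 [5802]
case ['side'] [ 0.4908 -0.2193 -0.0451] 150.4862745098039 [2790]
case ['scene', 'side'] [ 0.4915 -0.2204 -0.0424] 405.8509803921569 [5802, 2790]
ledge ['scene'] [ 0.4903  0.2124 -0.292 ] 228.2980392156863 [4611]
ledge ['side'] [ 0.4905  0.2154 -0.2945] 106.57254901960783 [2802]
ledge ['scene', 'side'] [ 0.4907  0.2142 -0.291 ] 365.77647058823527 [4611, 2802][ WARN:0@3.339] global loadsave.cpp:1063 imwrite_ Unsupported depth image for selected encoder is fallbacked to CV_8U.
```

View pics/crop.png

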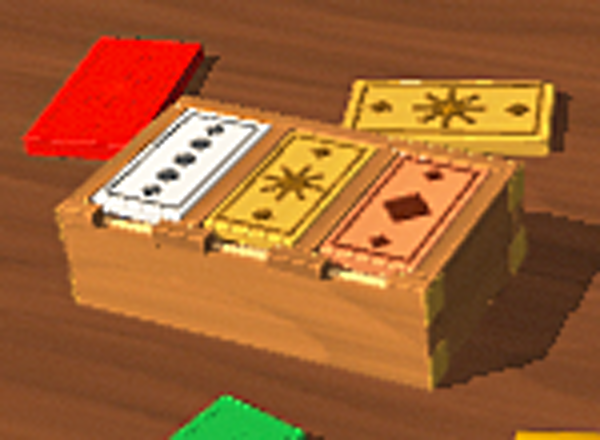

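```bash
cat >> h.py <<'E'
CP=np.array([.4915,-.2205,-.043]); LP=np.array([.4907,.214,-.291])
def pose():
    s=bot.read_state(); q=s['tool_rot']; return np.array(s['position']),R.from_quat([q[1],q[2],q[3],q[0]])
def goal(frame,P,tilt): # tool axis in frame: z=(sin t... ) tilt 0 = down, + = pointing to +x; y closing along frame y
    return place(frame,np.array([P],float))[0]
def rel(pt,z,y,p0=None,r0=None):
    if p0 is None:p0,r0=pose()
    z=np.array(z,float)/np.linalg.norm(z); y=np.array(y,float); y-=z*(y@z); y/=np.linalg.norm(y)
    Rt=R.from_matrix(np.c_[np.cross(y,z),y,z])
    t=r0.inv().apply(pt-p0)/.25; v=(r0.inv()*Rt).as_rotvec()/(np.pi/2)
    return np.round(t,4).tolist(),np.round(v,4).tolist()
def fdir(f,d): return place([0,0,f[2]],np.array([d],float))[0]
E
python3 -c "
from h import *
for s in(1,-1): print(rel(goal(CP,[.044,0,.17],0),[0,0,-1],fdir(CP,[0,s,0])))"
```

```text
([1.6449, -0.4649, 0.1869], [-0.0, -0.0, -1.7251])
([1.6449, -0.4649, 0.1869], [-0.0, 0.0, 0.2749])
```

Emit:
carry_out:
  targets:
    - {"tx": 0.16,"ty": -0.05,"tz": 0.02,"rz": 0.09,"grip": 0}
    - {"tx": 0.34,"ty": -0.1,"tz": 0.04,"rz": 0.18,"grip": 0}
    - {"tx": 0.52,"ty": -0.15,"tz": 0.06,"rz": 0.275,"grip": 0}
    - {"tx": 0.7,"ty": -0.2,"tz": 0.08,"rz": 0.275,"grip": 0}
    - {"tx": 0.88,"ty": -0.25,"tz": 0.1,"rz": 0.275,"grip": 0}
    - {"tx": 1.0,"ty": -0.29,"tz": 0.1,"rz": 0.275,"grip": 0}
    - {"tx": 1.0,"ty": -0.29,"tz": 0.1,"rz": 0.275,"grip": 0}

```text
validation failed for argument at $.ta...
```

```bash
python3 -c "
from h import *
print(pose()[0],bot.read_state()['finger_gap'])
print(rel(goal(CP,[.044,0,.17],0),[0,0,-1],fdir(CP,[0,-1,0])))
g=cam('wrist')
cv2.imwrite('pics/w1.png',g['image'][:,:,::-1])
for t in ['case','tip_edge','brass_die','copper_die','grey_die']:
    print(t,[(np.round(m['position'],4).tolist(),round(m['score'],2)) for m in mark_of(t,'wrist')][:4])
for n,P in dict(corner1=[.071,.1205,.072],c2=[-.071,.1205,.072],c3=[-.071,-.1205,.072],c4=[.071,-.1205,.072],brassc=[.056,.03,.072],brassd=[.056,-.03,.072]).items(): print(n,proj(g,place(CP,np.array([P]))))
"
```

```text
[ 0.19898544 -0.48581029  0.21671058] 0.0885237379805682
([1.6449, -0.4649, 0.1869], [-0.0, 0.0, 0.2749])
case []
tip_edge []
brass_die [([0.3418, -0.4411, 0.0019], 0.62), ([0.2918, -0.2064, 0.0022], 0.61)]
copper_die []
grey_die []
corner1 [[  -0.6807659  -521.40057398]]
c2 [[ -29.26690133 -259.39068583]]
c3 [[ 255.84451836 -103.41281325]]
c4 [[ 324.19083539 -314.84732241]]
brassc [[ 124.07641491 -411.11211723]]
brassd [[ 203.84395453 -361.0956214 ]]
```

View pics/w1.png

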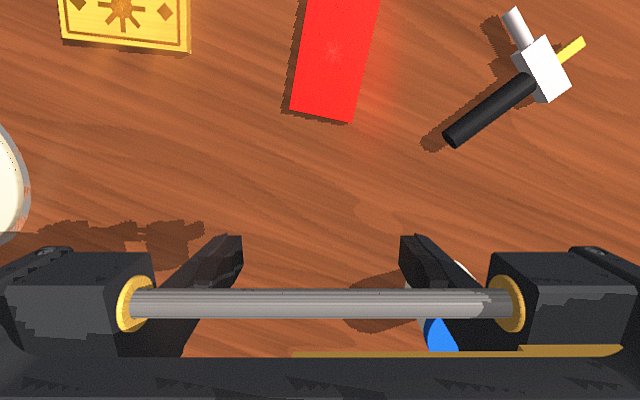

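The move call was refused before it ran, so the arm hasn't moved. The wrist picture shows only the decoys: brass plate at (125,20), red plate at (335,60). I'll retry with all seven fields filled in.

Emit:
carry_out:
  targets:
    - {"tx": 0.16,"ty": -0.05,"tz": 0.02,"rx": 0.0,"ry": 0.0,"rz": 0.09,"grip": 0.0}
    - {"tx": 0.34,"ty": -0.1,"tz": 0.04,"rx": 0.0,"ry": 0.0,"rz": 0.18,"grip": 0.0}
    - {"tx": 0.52,"ty": -0.15,"tz": 0.06,"rx": 0.0,"ry": 0.0,"rz": 0.275,"grip": 0.0}
    - {"tx": 0.7,"ty": -0.2,"tz": 0.08,"rx": 0.0,"ry": 0.0,"rz": 0.275,"grip": 0.0}
    - {"tx": 0.88,"ty": -0.25,"tz": 0.1,"rx": 0.0,"ry": 0.0,"rz": 0.275,"grip": 0.0}
    - {"tx": 1.0,"ty": -0.29,"tz": 0.1,"rx": 0.0,"ry": 0.0,"rz": 0.275,"grip": 0.0}
    - {"tx": 1.0,"ty": -0.29,"tz": 0.1,"rx": 0.0,"ry": 0.0,"rz": 0.275,"grip": 0.0}

```text
clock: 2.9
position: [0.4051, -0.3215, 0.1916]
tool_rot: [-0.0, 1.0, -0.019, 0.0]
wrist_force: [-0.2, -0.8, 0.3]
finger_gap: 0.0345
gripper_force: 0.0
```

```bash
python3 -c "
from h import *
print(rel(goal(CP,[.044,0,.17],0),[0,0,-1],fdir(CP,[0,-1,0])))
g=cam('wrist')
for t in ['case','tip_edge','brass_die','copper_die','grey_die']:
    print(t,[(np.round(m['position'],4).tolist(),round(m['score'],2)) for m in mark_of(t,'wrist')][:4])
im=g['image'].copy()
for P in [[.071,.1205,.072],[-.071,.1205,.072],[-.071,-.1205,.072],[.071,-.1205,.072],[.056,.03,.072],[.056,-.03,.072],[-.054,.03,.072],[-.054,-.03,.072]]:
  u=proj(g,place(CP,np.array([P])))[0]; cv2.drawMarker(im,tuple(int(round(a)) for a in u),(0,255,0),0,12,1)
cv2.imwrite('pics/w2.png',im[:,:,::-1])
"
```

```text
([0.5058, -0.4162, 0.0869], [-0.0004, -0.0002, 0.0027])
case [([0.49, -0.2195, -0.0002], 0.68)]
tip_edge []
brass_die [([0.2907, -0.2043, -0.0004], 0.9), ([0.3422, -0.4412, 0.0035], 0.69), ([0.4897, -0.2238, 0.0611], 0.61)]
copper_die [([0.4966, -0.1477, 0.064], 0.69)]
grey_die [([0.4885, -0.2993, 0.0637], 0.71)]
```

View pics/w2.png

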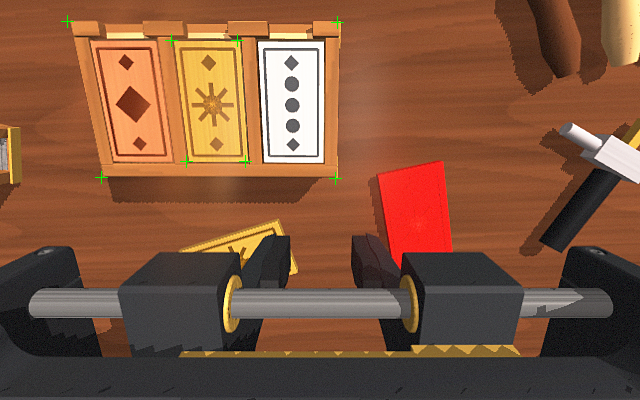

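The wrist picture shows the case at pixels (70–340, 22–180). My projected corners land on it within about 3 px (about 3 mm). The brass die is in the middle pocket at (211,103).

There are two star-patterned yellow plates: the one in the pocket at (211,103) and the loose one at (235,250) on the bench. Only the pocket plate matches the description, since it lies flush and its sides are 110 x 60 mm. The enlarged crop confirmed it.

Emit:
carry_out:
  targets:
    - {"tx": 0.15,"ty": -0.12,"tz": 0.0,"rx": 0.0,"ry": 0.0,"rz": 0.0,"grip": 0.0}
    - {"tx": 0.3,"ty": -0.24,"tz": 0.0,"rx": 0.0,"ry": 0.0,"rz": 0.0,"grip": 0.0}
    - {"tx": 0.42,"ty": -0.35,"tz": 0.1,"rx": 0.0,"ry": 0.0,"rz": 0.0,"grip": 0.0}
    - {"tx": 0.505,"ty": -0.412,"tz": 0.2,"rx": 0.0,"ry": 0.0,"rz": 0.0,"grip": 0.0}
    - {"tx": 0.505,"ty": -0.412,"tz": 0.32,"rx": 0.0,"ry": 0.0,"rz": 0.0,"grip": 0.0}
    - {"tx": 0.505,"ty": -0.412,"tz": 0.42,"rx": 0.0,"ry": 0.0,"rz": 0.0,"grip": 0.0}
    - {"tx": 0.505,"ty": -0.412,"tz": 0.42,"rx": 0.0,"ry": 0.0,"rz": 0.0,"grip": 0.0}
    - {"tx": 0.505,"ty": -0.412,"tz": 0.42,"rx": 0.0,"ry": 0.0,"rz": 0.0,"grip": 0.0}

```text
clock: 4.0
position: [0.5334, -0.2273, 0.0875]
tool_rot: [0.0, 1.0, -0.022, 0.0]
wrist_force: [0.4, 0.2, 0.8]
finger_gap: 0.0003
gripper_force: 0.0
```

```bash
sed -i 's/-.2205,-.043/-.2215,-.043/' h.py; python3 -c "
from h import *
print(rel(goal(CP,[.044,0,.034],0),[0,0,-1],fdir(CP,[0,-1,0])),bot.read_state()['finger_gap'],bot.read_state()['qpos'])"
```

```text
([0.0074, -0.0162, 0.2139], [0.0002, -0.0003, -0.0008]) 0.0002555461583355987 [-6.04824127e-01  5.57492150e-01  1.48803253e+00 -1.65998311e-05
  1.09558573e+00  1.01024895e+00]
```

Emit:
carry_out:
  targets:
    - {"tx": 0.01,"ty": -0.016,"tz": 0.04,"rx": 0.0,"ry": 0.0,"rz": 0.0,"grip": 0.0}
    - {"tx": 0.01,"ty": -0.016,"tz": 0.07,"rx": 0.0,"ry": 0.0,"rz": 0.0,"grip": 0.0}
    - {"tx": 0.01,"ty": -0.016,"tz": 0.1,"rx": 0.0,"ry": 0.0,"rz": 0.0,"grip": 0.0}
    - {"tx": 0.01,"ty": -0.016,"tz": 0.13,"rx": 0.0,"ry": 0.0,"rz": 0.0,"grip": 0.0}
    - {"tx": 0.01,"ty": -0.016,"tz": 0.15,"rx": 0.0,"ry": 0.0,"rz": 0.0,"grip": 0.0}

```text
clock: 4.5
position: [0.536, -0.2226, 0.0485]
tool_rot: [-0.0, 1.0, -0.022, -0.0]
wrist_force: [0.5, 0.2, 1.4]
finger_gap: 0.0007
gripper_force: 0.6
```

Force is small and the pressing is going as planned, so I'll go deeper.

Emit:
carry_out:
  targets:
    - {"tx": 0.0,"ty": 0.0,"tz": 0.02,"rx": 0.0,"ry": 0.0,"rz": 0.0,"grip": 0.0}
    - {"tx": 0.0,"ty": 0.0,"tz": 0.04,"rx": 0.0,"ry": 0.0,"rz": 0.0,"grip": 0.0}
    - {"tx": 0.0,"ty": 0.0,"tz": 0.06,"rx": 0.0,"ry": 0.0,"rz": 0.0,"grip": 0.0}
    - {"tx": 0.0,"ty": 0.0,"tz": 0.06,"rx": 0.0,"ry": 0.0,"rz": 0.0,"grip": 0.0}

```text
clock: 4.9
position: [0.5357, -0.2224, 0.0334]
tool_rot: [-0.0, 1.0, -0.022, -0.001]
wrist_force: [0.1, -0.3, -0.3]
finger_gap: 0.0007
gripper_force: 0.0
```

Emit:
carry_out:
  targets:
    - {"tx": 0.0,"ty": 0.0,"tz": -0.05,"rx": 0.0,"ry": 0.0,"rz": 0.0,"grip": 0.0}
    - {"tx": 0.0,"ty": 0.0,"tz": -0.15,"rx": 0.0,"ry": 0.0,"rz": 0.0,"grip": 0.0}
    - {"tx": 0.0,"ty": 0.0,"tz": -0.3,"rx": 0.0,"ry": 0.0,"rz": 0.0,"grip": 0.0}
    - {"tx": 0.0,"ty": 0.0,"tz": -0.48,"rx": 0.0,"ry": 0.0,"rz": 0.0,"grip": 0.0}
    - {"tx": 0.0,"ty": 0.0,"tz": -0.64,"rx": 0.0,"ry": 0.0,"rz": 0.0,"grip": 0.24}
    - {"tx": 0.0,"ty": 0.0,"tz": -0.75,"rx": 0.0,"ry": 0.0,"rz": 0.0,"grip": 0.24}
    - {"tx": 0.0,"ty": 0.0,"tz": -0.75,"rx": 0.0,"ry": 0.0,"rz": 0.0,"grip": 0.24}

```text
clock: 5.6
position: [0.5373, -0.2233, 0.2272]
tool_rot: [0.002, 1.0, -0.021, 0.004]
wrist_force: [0.1, -0.2, 0.3]
finger_gap: 0.0206
gripper_force: 0.0
```

```bash
python3 -c "
from h import *
print(pose()[0],bot.read_state()['finger_gap'])
ims=[]
for c in('scene','side'):
    g=cam(c)
    print(c,[(np.round(m['position'],4).tolist(),round(m['score'],2)) for m in mark_of('brass_die',c)])
    u=proj(g,[.4915,-.2215,.08])[0].astype(int)
    im=g['image'].copy()
    # predicted corners of raised end for angles 52,56,61
    ims.append(cv2.resize(im[u[1]-60:u[1]+50,u[0]-65:u[0]+65],None,fx=5 if 0 else 4,fy=4,interpolation=cv2.INTER_CUBIC)); print(c,u-[65,60])
    np.savez('pics/'+c+'_t.npz',E=g['E'],K=g['K'],D=g['D'])
cv2.imwrite('pics/tip.png',cv2.resize(np.hstack(ims),None,fx=.76,fy=.76)[:,:,::-1])
"
```

```text
[ 0.53728805 -0.22331886  0.22717221] 0.020627941561316202
scene [([0.3413, -0.4468, -0.0024], 0.84), ([0.5001, -0.2191, 0.0522], 0.72), ([0.2905, -0.2058, 0.001], 0.71), ([0.6772, -0.1923, -0.0017], 0.61)]
scene [182 122]
side [([0.6782, -0.1977, 0.0006], 0.88), ([0.2908, -0.2043, 0.0008], 0.87), ([0.4976, -0.2247, 0.0549], 0.55)]
side [251  97]
```

View pics/tip.png

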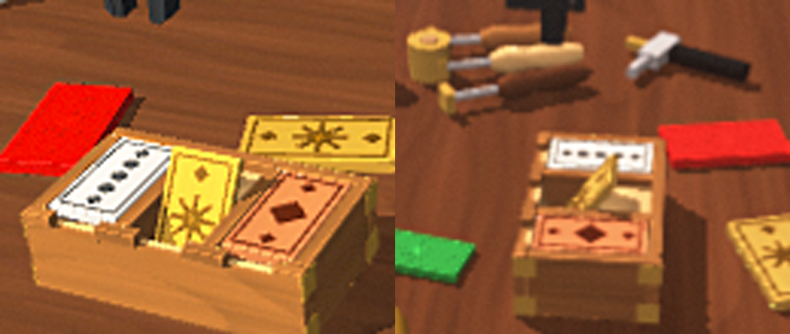

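```bash
python3 -c "
from h import *
G={c:cam(c) for c in('scene','side')}
M={}
for c in G:
    L=trace('brass_die',c); u=proj(G[c],place(CP,np.array([[-.005,0,.085]])))[0]
    L=[l['region'] for l in L if l['region'].any()]
    M[c]=min(L,key=lambda l:np.hypot(*(np.argwhere(l).mean(0)[::-1]-u)))
    y,x=np.where(M[c]); print(c,x.min(),x.max(),y.min(),y.max())
def pts(th):
    s,c=np.sin(th),np.cos(th); L=.11-.054/s
    P=[]
    for y in(-.03,.03):
        for a in(0.008 if 0 else 0,L):
            for t in(0,.01): P.append([.003-a*c+t*s,y,.062+a*s+t*c])
    return np.array(P)
for d in range(48,66,2):
    r=[]
    for c in G:
        h=cv2.convexHull(proj(G[c],place(CP,pts(np.radians(d)))).astype(np.float32)); 
        r+=[np.round(h[:,0].min(0)).tolist(),np.round(h[:,0].max(0)).tolist()]
    print(d,r)
    if d==56: print(proj(G['scene'],place(CP,pts(np.radians(d))))[[3,7]].round(1).tolist())
"
```

```text
scene 233 260 170 202
side 308 324 147 165
48 [[235.0, 171.0], [262.0, 192.0], [312.0, 148.0], [324.0, 167.0]]
50 [[235.0, 171.0], [262.0, 192.0], [312.0, 147.0], [324.0, 167.0]]
52 [[235.0, 170.0], [262.0, 192.0], [312.0, 147.0], [324.0, 167.0]]
54 [[235.0, 169.0], [262.0, 192.0], [312.0, 146.0], [324.0, 167.0]]
56 [[235.0, 169.0], [262.0, 192.0], [312.0, 146.0], [324.0, 167.0]]
[[238.2, 168.7], [260.4, 173.2]]
58 [[235.0, 168.0], [262.0, 192.0], [312.0, 145.0], [324.0, 167.0]]
60 [[235.0, 168.0], [262.0, 192.0], [312.0, 145.0], [324.0, 167.0]]
62 [[235.0, 167.0], [262.0, 192.0], [312.0, 144.0], [324.0, 167.0]]
64 [[235.0, 167.0], [261.0, 192.0], [312.0, 144.0], [323.0, 167.0]]
```

```bash
cat >> h.py <<'E'
def grasp(f,th,a,back=0,px=.003,pz=.062):
    s,c=np.sin(th),np.cos(th); P=[px-(a+back)*c+.005*s,0,pz+(a+back)*s+.005*c]
    return goal(f,P,0),fdir(f,[c,0,-s]),fdir(f,[s,0,c])
E
python3 -c "
from h import *
th=np.radians(54); L=.11-.054/np.sin(th)
print(rel(*grasp(CP,th,L-.021,.08))); print(rel(*grasp(CP,th,L-.021,.0)))"
```

```text
([-0.3894, 0.0039, 0.2937], [-0.3142, 0.3135, -0.9641])
([-0.201, 0.0041, 0.5524], [-0.3142, 0.3135, -0.9641])
```

Emit:
carry_out:
  targets:
    - {"tx": -0.05,"ty": 0.0,"tz": 0.0,"rx": -0.05,"ry": 0.05,"rz": -0.16,"grip": 0.23}
    - {"tx": -0.1,"ty": 0.0,"tz": 0.0,"rx": -0.1,"ry": 0.1,"rz": -0.32,"grip": 0.23}
    - {"tx": -0.15,"ty": 0.0,"tz": 0.0,"rx": -0.16,"ry": 0.16,"rz": -0.48,"grip": 0.23}
    - {"tx": -0.2,"ty": 0.0,"tz": 0.0,"rx": -0.21,"ry": 0.21,"rz": -0.64,"grip": 0.23}
    - {"tx": -0.25,"ty": 0.0,"tz": 0.0,"rx": -0.26,"ry": 0.26,"rz": -0.8,"grip": 0.23}
    - {"tx": -0.32,"ty": 0.0,"tz": 0.1,"rx": -0.314,"ry": 0.314,"rz": -0.964,"grip": 0.23}
    - {"tx": -0.36,"ty": 0.0,"tz": 0.2,"rx": -0.314,"ry": 0.314,"rz": -0.964,"grip": 0.23}
    - {"tx": -0.39,"ty": 0.004,"tz": 0.293,"rx": -0.314,"ry": 0.314,"rz": -0.964,"grip": 0.23}
    - {"tx": -0.39,"ty": 0.004,"tz": 0.293,"rx": -0.314,"ry": 0.314,"rz": -0.964,"grip": 0.23}
    - {"tx": -0.39,"ty": 0.004,"tz": 0.293,"rx": -0.314,"ry": 0.314,"rz": -0.964,"grip": 0.23}
    - {"tx": -0.39,"ty": 0.004,"tz": 0.293,"rx": -0.314,"ry": 0.314,"rz": -0.964,"grip": 0.23}
    - {"tx": -0.39,"ty": 0.004,"tz": 0.293,"rx": -0.314,"ry": 0.314,"rz": -0.964,"grip": 0.23}
    - {"tx": -0.39,"ty": 0.004,"tz": 0.293,"rx": -0.314,"ry": 0.314,"rz": -0.964,"grip": 0.23}
    - {"tx": -0.39,"ty": 0.004,"tz": 0.293,"rx": -0.314,"ry": 0.314,"rz": -0.964,"grip": 0.23}
    - {"tx": -0.39,"ty": 0.004,"tz": 0.293,"rx": -0.314,"ry": 0.314,"rz": -0.964,"grip": 0.23}

```text
clock: 7.5
position: [0.4385, -0.2196, 0.1483]
tool_rot: [0.223, 0.688, 0.656, 0.214]
wrist_force: [0.3, -0.0, -0.0]
finger_gap: 0.0203
gripper_force: 0.0
```

```bash
python3 -c "
from h import *
th=np.radians(54); L=.11-.054/np.sin(th)
print(bot.read_state()['qpos'].round(2),bot.read_state()['finger_gap'])
print(rel(*grasp(CP,th,L-.021,.0)))
g=cam('wrist'); im=g['image'].copy()
for d,col in((52,(255,0,0)),(56,(0,255,0)),(60,(0,0,255))):
    t=np.radians(d);s,c=np.sin(t),np.cos(t);l=.11-.054/s
    for y in(-.03,.03):
        for k in(0,.01):
            u=proj(g,place(CP,np.array([[.003-l*c+k*s,y,.062+l*s+k*c]])))[0]; print(d,y,k,u.round(0))
            cv2.drawMarker(im,tuple(int(round(a)) for a in u),col,0,9,1)
cv2.imwrite('pics/w3.png',im[:,:,::-1])"
```

```text
[-0.99  0.09  2.13  0.83  0.7  -1.53] 0.020278436610444532
([0.0016, -0.0017, 0.3221], [0.0002, 0.0004, -0.0026])
52 -0.03 0 [312. 236.]
52 -0.03 0.01 [324. 236.]
52 0.03 0 [311. 168.]
52 0.03 0.01 [324. 168.]
56 -0.03 0 [316. 238.]
56 -0.03 0.01 [327. 237.]
56 0.03 0 [315. 168.]
56 0.03 0.01 [327. 168.]
60 -0.03 0 [320. 239.]
60 -0.03 0.01 [331. 238.]
60 0.03 0 [319. 169.]
60 0.03 0.01 [332. 169.]
```

View pics/w3.png

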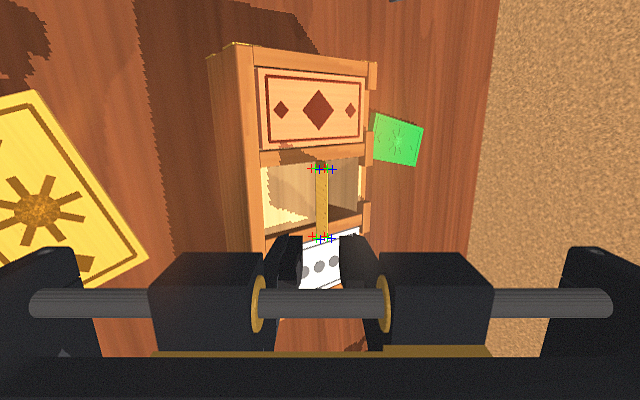

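The wrist picture shows the raised brass end edge-on as a strip at x 316–328, rows 168–238, which matches the 56° model. It sits midway between the fingers.

```bash
python3 -c "
from h import *
th=np.radians(56); L=.11-.054/np.sin(th)
for b in(.08,.04,0): print(rel(*grasp(CP,th,L-.023,b)))"
```

```text
([0.0008, 0.0117, 0.0047], [0.0226, 0.0003, -0.0019])
([0.0009, 0.006, 0.1646], [0.0226, 0.0003, -0.0019])
([0.001, 0.0003, 0.3245], [0.0226, 0.0003, -0.0019])
```

Emit:
carry_out:
  targets:
    - {"tx": 0.0,"ty": 0.012,"tz": 0.0,"rx": 0.023,"ry": 0.0,"rz": 0.0,"grip": 0.23}
    - {"tx": 0.0,"ty": 0.009,"tz": 0.08,"rx": 0.023,"ry": 0.0,"rz": 0.0,"grip": 0.23}
    - {"tx": 0.0,"ty": 0.006,"tz": 0.16,"rx": 0.023,"ry": 0.0,"rz": 0.0,"grip": 0.23}
    - {"tx": 0.0,"ty": 0.004,"tz": 0.22,"rx": 0.023,"ry": 0.0,"rz": 0.0,"grip": 0.23}
    - {"tx": 0.0,"ty": 0.002,"tz": 0.28,"rx": 0.023,"ry": 0.0,"rz": 0.0,"grip": 0.23}
    - {"tx": 0.0,"ty": 0.0,"tz": 0.324,"rx": 0.023,"ry": 0.0,"rz": 0.0,"grip": 0.23}
    - {"tx": 0.0,"ty": 0.0,"tz": 0.324,"rx": 0.023,"ry": 0.0,"rz": 0.0,"grip": 0.23}

```text
clock: 8.25
position: [0.4866, -0.2208, 0.0821]
tool_rot: [0.21, 0.691, 0.662, 0.202]
wrist_force: [0.1, 0.4, -0.4]
finger_gap: 0.0201
gripper_force: 0.0
```

Emit:
carry_out:
  targets:
    - {"tx": 0.0,"ty": 0.0,"tz": 0.0,"rx": 0.0,"ry": 0.0,"rz": 0.0,"grip": 0.1}
    - {"tx": 0.0,"ty": 0.0,"tz": 0.0,"rx": 0.0,"ry": 0.0,"rz": 0.0,"grip": 0.0}
    - {"tx": 0.0,"ty": 0.0,"tz": 0.0,"rx": 0.0,"ry": 0.0,"rz": 0.0,"grip": 0.0}
    - {"tx": 0.0,"ty": 0.0,"tz": 0.0,"rx": 0.0,"ry": 0.0,"rz": 0.0,"grip": 0.0}
    - {"tx": 0.0,"ty": 0.0,"tz": 0.0,"rx": 0.0,"ry": 0.0,"rz": 0.0,"grip": 0.0}
  newtons: 45

```text
clock: 8.75
position: [0.4863, -0.2216, 0.0833]
tool_rot: [0.212, 0.691, 0.661, 0.202]
wrist_force: [-0.3, -0.7, 1.6]
finger_gap: 0.0004
gripper_force: 0.7
```

The fingers closed on nothing (gap 0.4 mm), so I'll look before going on.

```bash
python3 -c "
from h import *
print(pose()[0],pose()[1].as_matrix().round(3).tolist())
ims=[]
for c in('scene','side'):
    g=cam(c)
    print(c,[(np.round(m['position'],4).tolist(),round(m['score'],2)) for m in mark_of('brass_die',c)])
    u=proj(g,[.4915,-.2215,.1])[0].astype(int)
    ims.append(cv2.resize(g['image'][u[1]-45:u[1]+45,u[0]-45:u[0]+45],(400,400),interpolation=cv2.INTER_CUBIC))
cv2.imwrite('pics/miss.png',np.hstack(ims)[:,:,::-1])
"
```

```text
[ 0.48632057 -0.2216349   0.08329569] [[0.043, 0.828, 0.559], [0.999, -0.036, -0.025], [-0.0, 0.56, -0.829]]
scene [([0.3354, -0.4449, 0.0002], 0.97), ([0.5051, -0.2192, 0.0545], 0.78), ([0.6775, -0.1935, -0.0009], 0.72), ([0.2894, -0.2062, 0.0008], 0.61), ([0.491, 0.2137, -0.004], 0.3)]
side [([0.2909, -0.2043, -0.0013], 0.91), ([0.3363, -0.4483, -0.0046], 0.67), ([0.6801, -0.1936, -0.0021], 0.65), ([0.497, -0.2211, 0.0541], 0.61)]
```

View pics/miss.png

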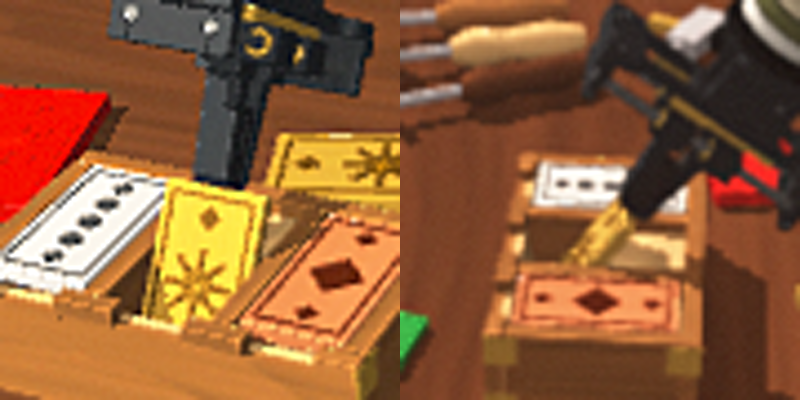

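```bash
python3 -c "
from h import *
p,r=pose()
for c in('scene','side'):
    g=cam(c); u=proj(g,[.4915,-.2215,.1])[0].astype(int); k=lambda P:((proj(g,P)-(u-45))*400/90).round(0).tolist()
    print(c,'tcp',k(p),'back',k(p-r.apply([0,0,.023])), 'fingers corners', k(p+r.apply([[sx*.009,sy*.0175,0] for sx in(1,-1) for sy in (1,-1)])))
    for d in(52,56,60):
        t=np.radians(d);s,cc=np.sin(t),np.cos(t);l=.11-.054/s
        print(d,k(place(CP,np.array([[.003-l*cc+q*s,y,.062+l*s+q*cc] for y in(-.03,.03) for q in(0,.01)]))))
"
```

```text
scene tcp [[210.0, 223.0]] back [[218.0, 182.0]] fingers corners [[210.0, 225.0], [239.0, 228.0], [180.0, 219.0], [210.0, 222.0]]
52 [[175.0, 180.0], [167.0, 177.0], [273.0, 200.0], [265.0, 197.0]]
56 [[174.0, 173.0], [165.0, 172.0], [272.0, 193.0], [264.0, 192.0]]
60 [[172.0, 168.0], [163.0, 168.0], [270.0, 188.0], [262.0, 188.0]]
side tcp [[210.0, 224.0]] back [[229.0, 201.0]] fingers corners [[189.0, 217.0], [229.0, 244.0], [191.0, 204.0], [231.0, 230.0]]
52 [[237.0, 190.0], [227.0, 182.0], [233.0, 234.0], [222.0, 226.0]]
56 [[237.0, 184.0], [226.0, 177.0], [233.0, 229.0], [221.0, 221.0]]
60 [[235.0, 179.0], [223.0, 172.0], [231.0, 223.0], [218.0, 216.0]]
```

Emit:
carry_out:
  targets:
    - {"tx": 0.0,"ty": 0.0,"tz": -0.1,"rx": 0.0,"ry": 0.0,"rz": 0.0,"grip": 0.0}
    - {"tx": 0.0,"ty": 0.0,"tz": -0.22,"rx": 0.0,"ry": 0.0,"rz": 0.0,"grip": 0.0}
    - {"tx": 0.0,"ty": 0.0,"tz": -0.33,"rx": 0.0,"ry": 0.0,"rz": 0.0,"grip": 0.0}
    - {"tx": 0.0,"ty": 0.0,"tz": -0.33,"rx": 0.0,"ry": 0.0,"rz": 0.0,"grip": 0.0}
    - {"tx": 0.0,"ty": 0.0,"tz": -0.33,"rx": 0.0,"ry": 0.0,"rz": 0.0,"grip": 0.0}

```text
clock: 9.55
position: [0.4403, -0.2196, 0.1512]
tool_rot: [0.212, 0.691, 0.661, 0.202]
wrist_force: [-0.4, 0.4, -0.4]
finger_gap: 0.0003
gripper_force: 0.0
```

```bash
python3 -c "
from h import *
p,r=pose(); print(p)
g=cam('wrist'); np.savez('pics/w4.npz',im=g['image'],E=g['E'],K=g['K'],D=g['D'])
L=trace('brass_die','wrist'); 
for l in L:
    y,x=np.where(l['region']); print(l['score'],len(x),x.min(),x.max(),y.min(),y.max())
print([(np.round(m['position'],4).tolist(),round(m['score'],2)) for m in mark_of('brass_die','wrist')])
print('cx',g['cx'],'tcp line',[proj(g,p+r.apply([0,0,d]))[0].round(0).tolist() for d in(0,.02,.04,.06,.08)])
im=g['image'].copy()
for d,col in((50,(255,255,0)),(56,(0,255,0)),(62,(0,0,255))):
    t=np.radians(d);s,c=np.sin(t),np.cos(t);l=.11-.054/s
    for y in(-.03,.03):
        for k in(0,.01):
            u=proj(g,place(CP,np.array([[.003-l*c+k*s,y,.062+l*s+k*c]])))[0]
            cv2.drawMarker(im,tuple(int(round(a)) for a in u),col,0,5,1)
for d in(0,.04,.08,.1):
    u=proj(g,p+r.apply([0,0,d]))[0]; cv2.circle(im,tuple(int(round(a)) for a in u),3,(255,0,255),1)
cv2.imwrite('pics/w4.png',cv2.resize(im[120:320,200:460],None,fx=3,fy=3,interpolation=cv2.INTER_CUBIC)[:,:,::-1])"
```

```text
[ 0.44030937 -0.2196162   0.15117159]
0.96 836 314 326 162 235
0.76 17481 0 150 89 287
0.59 2170 372 428 113 166
[([0.5016, -0.2221, 0.0534], 0.97), ([0.2928, -0.2055, 0.0051], 0.88), ([0.6785, -0.1964, 0.003], 0.69)]
cx 320.4364857946674 tcp line [[320.0, 232.0], [320.0, 221.0], [320.0, 212.0], [320.0, 204.0], [320.0, 197.0]]
```

View pics/w4.png

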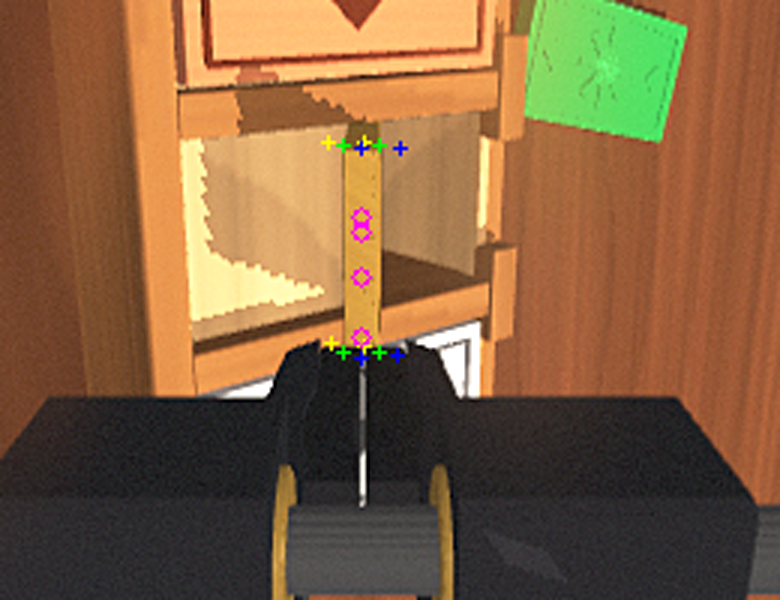

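In this wrist crop the brass end strip (x 343–381, 343 to 381 px wide) sits on the tool's centre line at 361 and fits 56°. I'll go in again in stages and check the strip between the fingers each time.

Emit:
carry_out:
  targets:
    - {"tx": 0.0,"ty": 0.0,"tz": 0.0,"rx": 0.0,"ry": 0.0,"rz": 0.0,"grip": 0.27}
    - {"tx": 0.0,"ty": 0.0,"tz": 0.07,"rx": 0.0,"ry": 0.0,"rz": 0.0,"grip": 0.27}
    - {"tx": 0.0,"ty": 0.0,"tz": 0.14,"rx": 0.0,"ry": 0.0,"rz": 0.0,"grip": 0.27}
    - {"tx": 0.0,"ty": 0.0,"tz": 0.2,"rx": 0.0,"ry": 0.0,"rz": 0.0,"grip": 0.27}
    - {"tx": 0.0,"ty": 0.0,"tz": 0.2,"rx": 0.0,"ry": 0.0,"rz": 0.0,"grip": 0.27}

```text
clock: 10.2
position: [0.4682, -0.2198, 0.1081]
tool_rot: [0.209, 0.691, 0.662, 0.203]
wrist_force: [-0.1, 0.3, -0.4]
finger_gap: 0.0241
gripper_force: 0.0
```

```bash
cat > chk.py <<'E'
from h import *
p,r=pose(); s=bot.read_state(); print(p.round(4),s['finger_gap'],s['clock'])
g=cam('wrist')
L=trace('brass_die','wrist')
for l in L[:4]:
    y,x=np.where(l['region']); 
    if x.min()<200: continue
    print(l['score'],len(x),x.min(),x.max(),y.min(),y.max(),'mid cols by row',[(int(yy),x[y==yy].min(),x[y==yy].max()) for yy in np.unique(y)[::8]])
print('tcp line',[proj(g,p+r.apply([0,0,d]))[0].round(0).tolist() for d in(-.02,0,.02,.04,.06)])
t=np.radians(56);sn,c=np.sin(t),np.cos(t);l=.11-.054/sn
print('model',[proj(g,place(CP,np.array([[.003-l*c+k*sn,y,.062+l*sn+k*c]])))[0].round(0).tolist() for y in(-.03,.03) for k in(0,.01)])
for cname in('scene','side'): cam(cname); print(cname,[np.round(m['position'],4).tolist() for m in mark_of('brass_die',cname) if abs(m['position'][0]-.49)<.04 and m['position'][1]<0])
E
python3 chk.py
```

```text
[ 0.4682 -0.2198  0.1081] 0.024072639493869823 10.2
0.96 1463 314 330 172 269 mid cols by row [(172, np.int64(326), np.int64(328)), (180, np.int64(316), np.int64(329)), (188, np.int64(314), np.int64(329)), (196, np.int64(314), np.int64(329)), (204, np.int64(315), np.int64(329)), (212, np.int64(315), np.int64(329)), (220, np.int64(315), np.int64(329)), (228, np.int64(314), np.int64(329)), (236, np.int64(315), np.int64(329)), (244, np.int64(315), np.int64(328)), (252, np.int64(315), np.int64(329)), (260, np.int64(315), np.int64(330)), (268, np.int64(316), np.int64(328))]
0.84 2708 381 443 114 174 mid cols by row [(114, np.int64(384), np.int64(391)), (122, np.int64(382), np.int64(415)), (130, np.int64(381), np.int64(438)), (138, np.int64(388), np.int64(442)), (146, np.int64(388), np.int64(440)), (154, np.int64(387), np.int64(438)), (162, np.int64(387), np.int64(436)), (170, np.int64(404), np.int64(434))]
tcp line [[320.0, 246.0], [320.0, 232.0], [320.0, 221.0], [320.0, 212.0], [320.0, 204.0]]
model [[314.0, 269.0], [329.0, 269.0], [314.0, 184.0], [329.0, 184.0]]
scene [[0.5022, -0.22, 0.0538], [0.4933, -0.2178, 0.0597]]
side [[0.4962, -0.2233, 0.0533]]
```

Emit:
carry_out:
  targets:
    - {"tx": 0.0,"ty": 0.0,"tz": 0.03,"rx": 0.0,"ry": 0.0,"rz": 0.0,"grip": 0.27}
    - {"tx": 0.0,"ty": 0.0,"tz": 0.06,"rx": 0.0,"ry": 0.0,"rz": 0.0,"grip": 0.27}
    - {"tx": 0.0,"ty": 0.0,"tz": 0.09,"rx": 0.0,"ry": 0.0,"rz": 0.0,"grip": 0.27}
    - {"tx": 0.0,"ty": 0.0,"tz": 0.09,"rx": 0.0,"ry": 0.0,"rz": 0.0,"grip": 0.27}

```text
clock: 10.9
position: [0.4809, -0.2208, 0.0902]
tool_rot: [0.21, 0.691, 0.662, 0.202]
wrist_force: [0.4, 0.3, -0.1]
finger_gap: 0.0239
gripper_force: 0.0
```

```bash
python3 chk.py
```

```text
[ 0.4809 -0.2208  0.0902] 0.023868000913677433 10.9
0.96 2917 385 449 113 176 mid cols by row [(113, np.int64(389), np.int64(394)), (121, np.int64(386), np.int64(419)), (129, np.int64(386), np.int64(441)), (137, np.int64(391), np.int64(449)), (145, np.int64(394), np.int64(447)), (153, np.int64(393), np.int64(445)), (161, np.int64(392), np.int64(443)), (169, np.int64(393), np.int64(440))]
0.74 1896 312 331 177 286 mid cols by row [(177, np.int64(327), np.int64(328)), (185, np.int64(314), np.int64(329)), (193, np.int64(313), np.int64(330)), (201, np.int64(312), np.int64(330)), (209, np.int64(312), np.int64(330)), (217, np.int64(312), np.int64(330)), (225, np.int64(313), np.int64(330)), (233, np.int64(313), np.int64(329)), (241, np.int64(313), np.int64(329)), (249, np.int64(313), np.int64(330)), (257, np.int64(313), np.int64(329)), (265, np.int64(313), np.int64(329)), (273, np.int64(313), np.int64(329)), (281, np.int64(313), np.int64(328))]
tcp line [[320.0, 246.0], [320.0, 232.0], [320.0, 221.0], [320.0, 212.0], [320.0, 204.0]]
model [[313.0, 286.0], [329.0, 286.0], [312.0, 193.0], [330.0, 193.0]]
scene [[0.5015, -0.2212, 0.0548]]
side [[0.4985, -0.2234, 0.0514]]
```

Emit:
carry_out:
  targets:
    - {"tx": 0.0,"ty": 0.0,"tz": 0.02,"rx": 0.0,"ry": 0.0,"rz": 0.0,"grip": 0.27}
    - {"tx": 0.0,"ty": 0.0,"tz": 0.032,"rx": 0.0,"ry": 0.0,"rz": 0.0,"grip": 0.27}
    - {"tx": 0.0,"ty": 0.0,"tz": 0.032,"rx": 0.0,"ry": 0.0,"rz": 0.0,"grip": 0.16}
    - {"tx": 0.0,"ty": 0.0,"tz": 0.032,"rx": 0.0,"ry": 0.0,"rz": 0.0,"grip": 0.14}
    - {"tx": 0.0,"ty": 0.0,"tz": 0.032,"rx": 0.0,"ry": 0.0,"rz": 0.0,"grip": 0.14}
  newtons: 45

```text
clock: 11.7
position: [0.4852, -0.2214, 0.0847]
tool_rot: [0.211, 0.691, 0.662, 0.202]
wrist_force: [0.1, 0.5, 0.6]
finger_gap: 0.0124
gripper_force: 0.0
```

```bash
python3 chk.py
```

```text
[ 0.4852 -0.2214  0.0847] 0.012403180055340716 11.7
0.76 3081 386 451 112 178 mid cols by row [(112, np.int64(389), np.int64(394)), (120, np.int64(387), np.int64(417)), (128, np.int64(387), np.int64(443)), (136, np.int64(387), np.int64(451)), (144, np.int64(395), np.int64(449)), (152, np.int64(395), np.int64(447)), (160, np.int64(393), np.int64(445)), (168, np.int64(392), np.int64(443)), (176, np.int64(426), np.int64(441))]
0.55 1996 311 330 179 288 mid cols by row [(179, np.int64(324), np.int64(327)), (187, np.int64(313), np.int64(328)), (195, np.int64(312), np.int64(329)), (203, np.int64(311), np.int64(329)), (211, np.int64(311), np.int64(330)), (219, np.int64(311), np.int64(329)), (227, np.int64(311), np.int64(329)), (235, np.int64(311), np.int64(329)), (243, np.int64(311), np.int64(329)), (251, np.int64(312), np.int64(329)), (259, np.int64(312), np.int64(329)), (267, np.int64(312), np.int64(329)), (275, np.int64(312), np.int64(329)), (283, np.int64(312), np.int64(328))]
tcp line [[320.0, 246.0], [320.0, 232.0], [320.0, 221.0], [320.0, 212.0], [320.0, 204.0]]
model [[311.0, 293.0], [328.0, 293.0], [310.0, 195.0], [329.0, 195.0]]
scene [[0.5042, -0.2193, 0.0529]]
side [[0.4975, -0.2247, 0.0532]]
```

Emit:
carry_out:
  targets:
    - {"tx": 0.0,"ty": 0.0,"tz": 0.0,"rx": 0.0,"ry": 0.0,"rz": 0.0,"grip": 0.11}
    - {"tx": 0.0,"ty": 0.0,"tz": 0.0,"rx": 0.0,"ry": 0.0,"rz": 0.0,"grip": 0.08}
    - {"tx": 0.0,"ty": 0.0,"tz": 0.0,"rx": 0.0,"ry": 0.0,"rz": 0.0,"grip": 0.06}
  newtons: 45

```text
clock: 12.3
position: [0.4852, -0.2214, 0.0847]
tool_rot: [0.211, 0.691, 0.662, 0.202]
wrist_force: [0.6, 0.1, 0.4]
finger_gap: 0.0057
gripper_force: 0.0
```

```bash
python3 chk.py
```

```text
[ 0.4852 -0.2214  0.0847] 0.005718540780627431 12.3
0.62 3042 387 451 113 178 mid cols by row [(113, np.int64(390), np.int64(396)), (121, np.int64(387), np.int64(421)), (129, np.int64(387), np.int64(445)), (137, np.int64(392), np.int64(451)), (145, np.int64(395), np.int64(448)), (153, np.int64(394), np.int64(447)), (161, np.int64(394), np.int64(445)), (169, np.int64(393), np.int64(443)), (177, np.int64(432), np.int64(440))]
0.6 1534 310 329 180 288 mid cols by row [(180, np.int64(318), np.int64(327)), (188, np.int64(313), np.int64(328)), (196, np.int64(311), np.int64(327)), (204, np.int64(311), np.int64(328)), (212, np.int64(311), np.int64(329)), (220, np.int64(310), np.int64(329)), (228, np.int64(311), np.int64(329)), (236, np.int64(315), np.int64(326)), (244, np.int64(316), np.int64(325)), (252, np.int64(316), np.int64(325)), (260, np.int64(316), np.int64(325)), (268, np.int64(315), np.int64(325)), (276, np.int64(315), np.int64(325)), (284, np.int64(315), np.int64(325))]
tcp line [[320.0, 246.0], [320.0, 232.0], [320.0, 221.0], [320.0, 212.0], [320.0, 204.0]]
model [[311.0, 293.0], [328.0, 293.0], [310.0, 195.0], [329.0, 195.0]]
scene [[0.5031, -0.2235, 0.0538]]
side [[0.4955, -0.2235, 0.055]]
```

The gap has passed below 10 mm, and the fingers cover the die's end face from row 236 down. In the earlier scene crop the visible fingertips at (220,187) matched a point 23 mm behind the reported TCP at (218,182). So the real fingertips end about 20 mm short of the reported TCP, and I never reached the die. I'll open, go 20 mm deeper and close.

Emit:
carry_out:
  targets:
    - {"tx": 0.0,"ty": 0.0,"tz": 0.0,"rx": 0.0,"ry": 0.0,"rz": 0.0,"grip": 0.25}
    - {"tx": 0.0,"ty": 0.0,"tz": 0.0,"rx": 0.0,"ry": 0.0,"rz": 0.0,"grip": 0.25}
    - {"tx": 0.0,"ty": 0.0,"tz": 0.0,"rx": 0.0,"ry": 0.0,"rz": 0.0,"grip": 0.25}
    - {"tx": 0.0,"ty": 0.0,"tz": 0.02,"rx": 0.0,"ry": 0.0,"rz": 0.0,"grip": 0.25}
    - {"tx": 0.0,"ty": 0.0,"tz": 0.04,"rx": 0.0,"ry": 0.0,"rz": 0.0,"grip": 0.25}
    - {"tx": 0.0,"ty": 0.0,"tz": 0.06,"rx": 0.0,"ry": 0.0,"rz": 0.0,"grip": 0.25}
    - {"tx": 0.0,"ty": 0.0,"tz": 0.07,"rx": 0.0,"ry": 0.0,"rz": 0.0,"grip": 0.25}
    - {"tx": 0.0,"ty": 0.0,"tz": 0.07,"rx": 0.0,"ry": 0.0,"rz": 0.0,"grip": 0.25}
  newtons: 45

```text
clock: 13.4
position: [0.4951, -0.2217, 0.0697]
tool_rot: [0.211, 0.691, 0.662, 0.202]
wrist_force: [0.6, 0.9, -0.9]
finger_gap: 0.0218
gripper_force: 0.0
```

Emit:
carry_out:
  targets:
    - {"tx": 0.0,"ty": 0.0,"tz": 0.0,"rx": 0.0,"ry": 0.0,"rz": 0.0,"grip": 0.12}
    - {"tx": 0.0,"ty": 0.0,"tz": 0.0,"rx": 0.0,"ry": 0.0,"rz": 0.0,"grip": 0.05}
    - {"tx": 0.0,"ty": 0.0,"tz": 0.0,"rx": 0.0,"ry": 0.0,"rz": 0.0,"grip": 0.0}
    - {"tx": 0.0,"ty": 0.0,"tz": 0.0,"rx": 0.0,"ry": 0.0,"rz": 0.0,"grip": 0.0}
  newtons: 45

```text
clock: 13.8
position: [0.495, -0.2219, 0.0703]
tool_rot: [0.211, 0.691, 0.661, 0.202]
wrist_force: [0.4, 0.4, -0.9]
finger_gap: 0.0096
gripper_force: 45.0
```

Emit:
carry_out:
  targets:
    - {"tx": 0.0,"ty": 0.008,"tz": -0.03,"rx": 0.0,"ry": 0.0,"rz": 0.0,"grip": 0.0}
    - {"tx": 0.0,"ty": 0.012,"tz": -0.08,"rx": 0.0,"ry": 0.0,"rz": 0.0,"grip": 0.0}
    - {"tx": 0.0,"ty": 0.012,"tz": -0.14,"rx": 0.0,"ry": 0.0,"rz": 0.0,"grip": 0.0}
    - {"tx": 0.0,"ty": 0.012,"tz": -0.2,"rx": 0.0,"ry": 0.0,"rz": 0.0,"grip": 0.0}
    - {"tx": 0.0,"ty": 0.012,"tz": -0.26,"rx": 0.0,"ry": 0.0,"rz": 0.0,"grip": 0.0}
    - {"tx": 0.0,"ty": 0.02,"tz": -0.32,"rx": 0.0,"ry": 0.0,"rz": 0.0,"grip": 0.0}
    - {"tx": 0.0,"ty": 0.05,"tz": -0.4,"rx": 0.0,"ry": 0.0,"rz": 0.0,"grip": 0.0}
    - {"tx": 0.0,"ty": 0.08,"tz": -0.48,"rx": 0.0,"ry": 0.0,"rz": 0.0,"grip": 0.0}
    - {"tx": 0.0,"ty": 0.08,"tz": -0.48,"rx": 0.0,"ry": 0.0,"rz": 0.0,"grip": 0.0}
    - {"tx": 0.0,"ty": 0.08,"tz": -0.48,"rx": 0.0,"ry": 0.0,"rz": 0.0,"grip": 0.0}

```text
clock: 14.8
position: [0.444, -0.2193, 0.1801]
tool_rot: [0.211, 0.691, 0.662, 0.202]
wrist_force: [0.0, 0.1, -5.6]
finger_gap: 0.0094
gripper_force: 45.0
```

```bash
python3 -c "
from h import *
for c in('scene','side'):
    g=cam(c); print(c,[np.round(m['position'],4).tolist() for m in mark_of('brass_die',c)])
    L=trace('brass_die',c)
    for l in L:
        y,x=np.where(l['region']); print(l['score'],len(x),x.min(),x.max(),y.min(),y.max())
p,r=pose(); print(p,r.as_matrix()[:,2], bot.read_state()['finger_gap'])
u=r.as_matrix()[:,2]; 
for m in (.02,.055): pass
print('pred origin if TCP is overlap o from end: ', [(o,(p+u*(.055-o)-r.as_matrix()[:,1]*.005).round(4)) for o in(.02,.03,.04)])
"
```

```text
scene [[0.6757, -0.1948, -0.0031], [0.2868, -0.2059, 0.0004], [0.3404, -0.4437, -0.0003], [0.4515, -0.2161, 0.1627], [0.487, -0.2974, 0.0631]]
0.94 839 261 312 160 178
0.91 779 182 224 149 179
0.64 1108 196 250 239 279
0.57 1079 236 268 121 168
side [[0.2887, -0.2052, -0.004], [0.6818, -0.1925, -0.0023], [0.3348, -0.4493, -0.0032], [0.4483, -0.2199, 0.1617], [0.4895, 0.2146, 0.0041]]
0.83 239 320 342 122 150
0.64 568 338 381 136 151
0.62 421 239 276 172 188
0.56 780 360 398 168 198
[ 0.444369   -0.21939304  0.18003369] [ 0.55813105 -0.02293261 -0.82943585] 0.009526919345208783
pred origin if TCP is overlap o from end:  [(0.02, array([ 0.4598, -0.22  ,  0.1482])), (0.03, array([ 0.4542, -0.2198,  0.1565])), (0.04, array([ 0.4486, -0.2196,  0.1648]))]
```

```bash
cat >> h.py <<'E'
def put(xf,zf,th,yf=-.002,o=.038):
    s,c=np.sin(th),np.cos(th); z=np.array([c,0,-s]); y=np.array([s,0,c])
    return goal(LP,np.array([xf,yf,zf])-z*(.11-o)+y*.005,0),fdir(LP,z),fdir(LP,y)
E
python3 -c "
from h import *
th=np.radians(71)
T=put(.004,.16,th); print(T[0]); t,v=rel(*T); print(t,v)
p,r=pose(); m=(p+T[0])/2; m[2]=.25
print('mid',rel(m,T[1],T[2]))"
```

```text
[0.47603145 0.21630549 0.22970518]
[1.7468, 0.1532, -0.1341] [0.1653, -0.0713, 0.1416]
mid ([0.8736, 0.1774, -0.2168], [0.1653, -0.0713, 0.1416])
```

Emit:
carry_out:
  targets:
    - {"tx": 0.05,"ty": 0.08,"tz": -0.12,"rx": 0.04,"ry": -0.015,"rz": 0.03,"grip": 0.0}
    - {"tx": 0.15,"ty": 0.13,"tz": -0.18,"rx": 0.08,"ry": -0.03,"rz": 0.06,"grip": 0.0}
    - {"tx": 0.28,"ty": 0.17,"tz": -0.217,"rx": 0.12,"ry": -0.05,"rz": 0.1,"grip": 0.0}
    - {"tx": 0.42,"ty": 0.177,"tz": -0.217,"rx": 0.165,"ry": -0.071,"rz": 0.142,"grip": 0.0}
    - {"tx": 0.58,"ty": 0.177,"tz": -0.217,"rx": 0.165,"ry": -0.071,"rz": 0.142,"grip": 0.0}
    - {"tx": 0.72,"ty": 0.177,"tz": -0.217,"rx": 0.165,"ry": -0.071,"rz": 0.142,"grip": 0.0}
    - {"tx": 0.82,"ty": 0.177,"tz": -0.217,"rx": 0.165,"ry": -0.071,"rz": 0.142,"grip": 0.0}
    - {"tx": 0.874,"ty": 0.177,"tz": -0.217,"rx": 0.165,"ry": -0.071,"rz": 0.142,"grip": 0.0}
    - {"tx": 0.874,"ty": 0.177,"tz": -0.217,"rx": 0.165,"ry": -0.071,"rz": 0.142,"grip": 0.0}

```text
clock: 16.0
position: [0.4599, 0.0004, 0.25]
tool_rot: [0.132, 0.79, 0.59, 0.099]
wrist_force: [-0.1, -1.3, -5.8]
finger_gap: 0.0095
gripper_force: 45.0
```

```bash
python3 -c "
from h import *
th=np.radians(71)
s=bot.read_state(); print(s['clock'],s['finger_gap'],s['qpos'].round(2),rel(*put(.004,.16,th)))"
```

```text
16.0 0.009512257285658389 [-0.25 -0.04  1.86 -0.01  0.99  0.05] ([0.8463, -0.2007, 0.0175], [0.0, -0.0011, 0.0012])
```

Emit:
carry_out:
  targets:
    - {"tx": 0.1,"ty": -0.02,"tz": 0.0,"rx": 0.0,"ry": 0.0,"rz": 0.0,"grip": 0.0}
    - {"tx": 0.22,"ty": -0.05,"tz": 0.0,"rx": 0.0,"ry": 0.0,"rz": 0.0,"grip": 0.0}
    - {"tx": 0.36,"ty": -0.08,"tz": 0.0,"rx": 0.0,"ry": 0.0,"rz": 0.0,"grip": 0.0}
    - {"tx": 0.5,"ty": -0.12,"tz": 0.0,"rx": 0.0,"ry": 0.0,"rz": 0.0,"grip": 0.0}
    - {"tx": 0.64,"ty": -0.15,"tz": 0.0,"rx": 0.0,"ry": 0.0,"rz": 0.0,"grip": 0.0}
    - {"tx": 0.76,"ty": -0.18,"tz": 0.01,"rx": 0.0,"ry": 0.0,"rz": 0.0,"grip": 0.0}
    - {"tx": 0.846,"ty": -0.2,"tz": 0.018,"rx": 0.0,"ry": 0.0,"rz": 0.0,"grip": 0.0}
    - {"tx": 0.846,"ty": -0.2,"tz": 0.018,"rx": 0.0,"ry": 0.0,"rz": 0.0,"grip": 0.0}
    - {"tx": 0.846,"ty": -0.2,"tz": 0.018,"rx": 0.0,"ry": 0.0,"rz": 0.0,"grip": 0.0}

```text
clock: 16.9
position: [0.4772, 0.2137, 0.2292]
tool_rot: [0.133, 0.791, 0.589, 0.098]
wrist_force: [-0.1, -0.4, -5.4]
finger_gap: 0.0093
gripper_force: 45.0
```

```bash
python3 -c "
from h import *
th=np.radians(71); p,r=pose(); z=r.as_matrix()[:,2]; y=r.as_matrix()[:,1]; x=r.as_matrix()[:,0]
s=bot.read_state(); print(s['clock'],s['finger_gap'])
for zf in(.16,.06,.02,.012): print(zf,rel(*put(.004,zf,th)))
ims=[]
F=p+z*.072-y*.005
print('pred origin',p+z*.017-y*.005)
for c in('scene','side','wrist'):
    g=cam(c)
    for t in('brass_die','red_board','blue_board','ledge','rail_top'): print(c,t,[np.round(m['position'],4).tolist() for m in mark_of(t,c) if m['position'][1]>.05])
    if c=='wrist': continue
    im=g['image'].copy(); u=proj(g,[.4907,.214,.09])[0].astype(int)
    k=400/110
    o=u-[55,60]; cr=cv2.resize(im[o[1]:o[1]+120,o[0]:o[0]+110],None,fx=k,fy=k,interpolation=cv2.INTER_CUBIC)
    for q in [F+x*.03,F-x*.03,F+x*.03-z*.11,F-x*.03-z*.11]:
        cv2.drawMarker(cr,tuple(((proj(g,q)[0]-o+.5)*k).astype(int).tolist()),(0,255,255),0,9,1)
    cn=place(LP,np.array([[-.0195,-.16,.074],[-.0195,.16,.074],[.0225,-.16,.026],[.0225,.16,.026]]))
    for q in cn: cv2.drawMarker(cr,tuple(((proj(g,q)[0]-o+.5)*k).astype(int).tolist()),(0,255,0),0,12,2)
    ims.append(cr)
cv2.imwrite('pics/pre.png',np.hstack(ims)[:,:,::-1])"
```

```text
16.9 0.0092781649080902
0.16 ([0.0086, -0.0063, -0.0042], [0.0001, 0.0005, -0.0003])
0.06 ([0.0089, -0.1365, 0.374], [0.0001, 0.0005, -0.0003])
0.02 ([0.009, -0.1886, 0.5253], [0.0001, 0.0005, -0.0003])
0.012 ([0.009, -0.199, 0.5556], [0.0001, 0.0005, -0.0003])
pred origin [0.4779237  0.21347122 0.21152723]
scene brass_die [[0.481, 0.2118, 0.2131], [0.4913, 0.2116, 0.0006]]
scene red_board [[0.4848, 0.1304, 0.0101]]
scene blue_board [[0.5296, 0.2827, 0.0087]]
scene ledge [[0.4931, 0.2124, -0.0011]]
scene rail_top [[0.4736, 0.2202, 0.0747]]
side brass_die [[0.4764, 0.2124, 0.2131]]
side red_board [[0.4875, 0.129, 0.0123]]
side blue_board [[0.5343, 0.283, 0.0119], [0.473, 0.2115, 0.2121]]
side ledge [[0.4907, 0.2128, 0.0018]]
side rail_top [[0.4753, 0.2153, 0.0741]]
wrist brass_die [[0.4765, 0.2121, 0.2115]]
wrist red_board [[0.4853, 0.1359, 0.0146]]
wrist blue_board [[0.5347, 0.2924, 0.0136]]
wrist ledge [[0.4889, 0.2088, 0.0013]]
wrist rail_top [[0.4712, 0.222, 0.0764]]
```

View pics/pre.png

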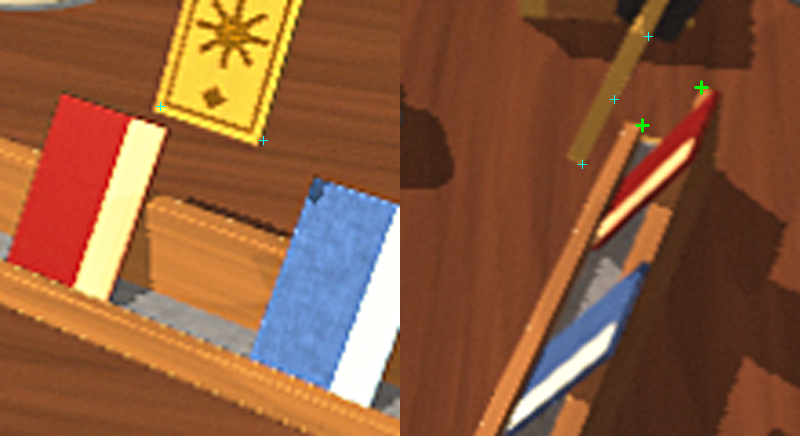

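The picture shows the die held above the gap with its foot corners at (159,106) and (262,140), where I predicted them and clear of both boards. The pattern faces outwards. I'll lower it now.

Emit:
carry_out:
  targets:
    - {"tx": 0.009,"ty": -0.03,"tz": 0.1,"rx": 0.0,"ry": 0.0,"rz": 0.0,"grip": 0.0}
    - {"tx": 0.009,"ty": -0.063,"tz": 0.19,"rx": 0.0,"ry": 0.0,"rz": 0.0,"grip": 0.0}
    - {"tx": 0.009,"ty": -0.095,"tz": 0.28,"rx": 0.0,"ry": 0.0,"rz": 0.0,"grip": 0.0}
    - {"tx": 0.009,"ty": -0.129,"tz": 0.377,"rx": 0.0,"ry": 0.0,"rz": 0.0,"grip": 0.0}
    - {"tx": 0.009,"ty": -0.15,"tz": 0.437,"rx": 0.0,"ry": 0.0,"rz": 0.0,"grip": 0.0}
    - {"tx": 0.009,"ty": -0.168,"tz": 0.49,"rx": 0.0,"ry": 0.0,"rz": 0.0,"grip": 0.0}
    - {"tx": 0.009,"ty": -0.177,"tz": 0.517,"rx": 0.0,"ry": 0.0,"rz": 0.0,"grip": 0.0}
    - {"tx": 0.009,"ty": -0.181,"tz": 0.528,"rx": 0.0,"ry": 0.0,"rz": 0.0,"grip": 0.0}
    - {"tx": 0.009,"ty": -0.181,"tz": 0.528,"rx": 0.0,"ry": 0.0,"rz": 0.0,"grip": 0.0}

```text
clock: 18.7
position: [0.4783, 0.2162, 0.0905]
tool_rot: [0.133, 0.791, 0.589, 0.099]
wrist_force: [0.4, 0.4, -5.4]
finger_gap: 0.0097
gripper_force: 45.0
```

```bash
python3 -c "
from h import *
th=np.radians(71); p,r=pose(); z=r.as_matrix()[:,2]; y=r.as_matrix()[:,1]
F=p+z*.072-y*.005; print('foot',F,'origin',p+z*.017-y*.005, bot.read_state()['wrist_force'])
for zf in(.016,.012,.010): print(zf,rel(*put(.006,zf,th)))
for c in('scene','side'):
    g=cam(c)
    for t in('brass_die','red_board','blue_board'): print(c,t,[np.round(m['position'],4).tolist() for m in mark_of(t,c) if m['position'][1]>.05])
"
```

```text
foot [0.4963835  0.21075147 0.02086122] origin [0.47914162 0.21592693 0.07283171] [ 0.3928186   0.44229894 -5.38908751]
0.016 ([-0.0021, -0.0073, 0.0179], [0.0012, 0.0001, -0.0003])
0.012 ([-0.0021, -0.0125, 0.033], [0.0012, 0.0001, -0.0003])
0.01 ([-0.0021, -0.0151, 0.0406], [0.0012, 0.0001, -0.0003])
scene brass_die []
scene red_board [[0.4843, 0.1326, 0.0102]]
scene blue_board [[0.5304, 0.2811, 0.0113]]
side brass_die [[0.4763, 0.2147, 0.074]]
side red_board [[0.4879, 0.1321, 0.0148]]
side blue_board [[0.5351, 0.2822, 0.0127]]
```

Emit:
carry_out:
  targets:
    - {"tx": 0.0,"ty": -0.004,"tz": 0.01,"rx": 0.0,"ry": 0.0,"rz": 0.0,"grip": 0.0}
    - {"tx": 0.0,"ty": -0.007,"tz": 0.018,"rx": 0.0,"ry": 0.0,"rz": 0.0,"grip": 0.0}
    - {"tx": 0.0,"ty": -0.009,"tz": 0.025,"rx": 0.0,"ry": 0.0,"rz": 0.0,"grip": 0.0}
    - {"tx": 0.0,"ty": -0.009,"tz": 0.025,"rx": 0.0,"ry": 0.0,"rz": 0.0,"grip": 0.0}

```text
clock: 19.5
position: [0.4779, 0.2161, 0.0833]
tool_rot: [0.133, 0.791, 0.589, 0.099]
wrist_force: [-0.5, 0.0, -5.8]
finger_gap: 0.0094
gripper_force: 45.0
```

Still no contact, so I'll go down a millimetre at a time.

Emit:
carry_out:
  targets:
    - {"tx": 0.0,"ty": -0.0013,"tz": 0.004,"rx": 0.0,"ry": 0.0,"rz": 0.0,"grip": 0.0}
    - {"tx": 0.0,"ty": -0.0026,"tz": 0.008,"rx": 0.0,"ry": 0.0,"rz": 0.0,"grip": 0.0}
    - {"tx": 0.0,"ty": -0.0026,"tz": 0.008,"rx": 0.0,"ry": 0.0,"rz": 0.0,"grip": 0.0}

```text
clock: 19.8
position: [0.4785, 0.2163, 0.0824]
tool_rot: [0.133, 0.791, 0.589, 0.1]
wrist_force: [-3.3, -1.5, 3.5]
finger_gap: 0.0095
gripper_force: 45.0
```

The foot is down: the vertical force went from −5.8 N to +3.5 N. I'll open the fingers gently.

Emit:
carry_out:
  targets:
    - {"tx": 0.0,"ty": 0.0,"tz": 0.0,"rx": 0.0,"ry": 0.0,"rz": 0.0,"grip": 0.13}
    - {"tx": 0.0,"ty": 0.0,"tz": 0.0,"rx": 0.0,"ry": 0.0,"rz": 0.0,"grip": 0.15}
    - {"tx": 0.0,"ty": 0.0,"tz": 0.0,"rx": 0.0,"ry": 0.0,"rz": 0.0,"grip": 0.18}
    - {"tx": 0.0,"ty": 0.0,"tz": 0.0,"rx": 0.0,"ry": 0.0,"rz": 0.0,"grip": 0.22}
    - {"tx": 0.0,"ty": 0.0,"tz": 0.0,"rx": 0.0,"ry": 0.0,"rz": 0.0,"grip": 0.25}
    - {"tx": 0.0,"ty": 0.0,"tz": 0.0,"rx": 0.0,"ry": 0.0,"rz": 0.0,"grip": 0.25}
  newtons: 10

```text
clock: 20.4
position: [0.4783, 0.2161, 0.0816]
tool_rot: [0.133, 0.791, 0.589, 0.099]
wrist_force: [-1.0, -0.9, 0.3]
finger_gap: 0.0219
gripper_force: 0.0
```

```bash
cat > chk2.py <<'E'
from h import *
print(bot.read_state()['wrist_force'],bot.read_state()['finger_gap'],bot.read_state()['gripper_force'],bot.read_state()['clock'])
for c in('scene','side','wrist'):
    g=cam(c)
    for t in('brass_die','red_board','blue_board','copper_die','grey_die'): print(c,t,[np.round(m['position'],4).tolist() for m in mark_of(t,c) if m['position'][1]>.05 or 'd_' not in t and t!='brass_die'])
    for l in trace('brass_die',c):
        y,x=np.where(l['region']); u=proj(g,place(LP,np.array([[-.015,0,.065]])))[0]
        if abs(x.mean()-u[0])+abs(y.mean()-u[1])<60:
            q=cv2.boxPoints(cv2.minAreaRect(np.c_[x,y].astype(np.float32))); print('region',len(x),x.min(),x.max(),y.min(),y.max(),q.round(0).tolist())
    if c!='wrist':
        for d in(8,15,20,27,31):
            th=np.radians(90-d); s,k=np.sin(th),np.cos(th); f=-.0195+.062*np.tan(np.radians(d))
            h=proj(g,place(LP,np.array([[f-a*k+b*s,yy,.012+a*s+b*k] for a in(0,.11) for b in(0,.01) for yy in(-.032,.028)])))
            print(c,d,h.min(0).round(0),h.max(0).round(0))
E
python3 chk2.py
```

```text
[-1.01767207 -0.94001534  0.26380211] 0.021919065940676503 0.0 20.4
scene brass_die [[0.4803, 0.2138, 0.0668], [0.4871, 0.2116, -0.0007]]
scene red_board [[0.4866, 0.1335, 0.0095]]
scene blue_board [[0.5282, 0.2845, 0.0106], [0.4948, -0.2191, 0.0614]]
scene copper_die [[0.4965, -0.1442, 0.0601]]
scene grey_die [[0.4882, -0.2972, 0.061]]
region 1352 413 453 192 246 [[411.0, 238.0], [426.0, 190.0], [455.0, 199.0], [440.0, 247.0]]
scene 8 [415. 190.] [453. 245.]
scene 15 [413. 190.] [454. 246.]
scene 20 [412. 190.] [454. 247.]
scene 27 [411. 191.] [454. 249.]
scene 31 [410. 192.] [454. 250.]
side brass_die [[0.4743, 0.2157, 0.0622]]
side red_board [[0.4881, 0.1317, 0.0142]]
side blue_board [[0.5332, 0.2841, 0.0133]]
side copper_die [[0.4923, -0.144, 0.0625]]
side grey_die [[0.4894, -0.299, 0.062]]
region 314 304 331 242 284 [[301.0, 282.0], [328.0, 241.0], [335.0, 245.0], [308.0, 287.0]]
side 8 [308. 238.] [328. 289.]
side 15 [305. 239.] [331. 289.]
side 20 [303. 240.] [332. 288.]
side 27 [299. 242.] [333. 287.]
side 31 [297. 243.] [334. 286.]
wrist brass_die [[0.4743, 0.216, 0.0625]]
wrist red_board [[0.4868, 0.131, 0.0158]]
wrist blue_board [[0.5346, 0.2903, 0.0122]]
wrist copper_die []
wrist grey_die [[0.5331, 0.2892, 0.0104]]
region 2657 301 327 169 288 [[300.0, 288.0], [303.0, 168.0], [328.0, 169.0], [325.0, 288.0]]
```

The die stands released, leaning about 19°. I'll back out along the tool axis.

Emit:
carry_out:
  targets:
    - {"tx": 0.0,"ty": 0.0,"tz": -0.02,"rx": 0.0,"ry": 0.0,"rz": 0.0,"grip": 0.25}
    - {"tx": 0.0,"ty": 0.0,"tz": -0.05,"rx": 0.0,"ry": 0.0,"rz": 0.0,"grip": 0.25}
    - {"tx": 0.0,"ty": 0.0,"tz": -0.09,"rx": 0.0,"ry": 0.0,"rz": 0.0,"grip": 0.25}
    - {"tx": 0.0,"ty": 0.0,"tz": -0.15,"rx": 0.0,"ry": 0.0,"rz": 0.0,"grip": 0.25}
    - {"tx": 0.0,"ty": 0.0,"tz": -0.25,"rx": 0.0,"ry": 0.0,"rz": 0.0,"grip": 0.25}
    - {"tx": 0.0,"ty": 0.0,"tz": -0.38,"rx": 0.0,"ry": 0.0,"rz": 0.0,"grip": 0.25}
    - {"tx": 0.0,"ty": 0.0,"tz": -0.5,"rx": 0.0,"ry": 0.0,"rz": 0.0,"grip": 0.25}
    - {"tx": 0.0,"ty": 0.0,"tz": -0.5,"rx": 0.0,"ry": 0.0,"rz": 0.0,"grip": 0.25}
    - {"tx": 0.0,"ty": 0.0,"tz": -0.5,"rx": 0.0,"ry": 0.0,"rz": 0.0,"grip": 0.25}

```text
clock: 22.35
position: [0.4388, 0.228, 0.2003]
tool_rot: [0.133, 0.791, 0.589, 0.1]
wrist_force: [0.4, 0.1, 0.2]
finger_gap: 0.0218
gripper_force: 0.0
```

```bash
python3 chk2.py
```

```text
[0.37167132 0.07814522 0.16226079] 0.02184864182364102 0.0 22.35
scene brass_die [[0.4808, 0.2155, 0.0641]]
scene red_board [[0.4838, 0.1299, 0.0111]]
scene blue_board [[0.5286, 0.2822, 0.0114]]
scene copper_die [[0.4963, -0.1464, 0.0617]]
scene grey_die [[0.5001, -0.145, 0.0619]]
region 1391 413 453 192 245 [[410.0, 236.0], [427.0, 190.0], [455.0, 200.0], [438.0, 246.0]]
scene 8 [415. 190.] [453. 245.]
scene 15 [413. 190.] [454. 246.]
scene 20 [412. 190.] [454. 247.]
scene 27 [411. 191.] [454. 249.]
scene 31 [410. 192.] [454. 250.]
side brass_die [[0.4733, 0.2124, 0.0666]]
side red_board [[0.4872, 0.1332, 0.0139]]
side blue_board [[0.5327, 0.2855, 0.0139]]
side copper_die [[0.4926, -0.1464, 0.0607], [0.4914, 0.2121, 0.0017]]
side grey_die [[0.4892, -0.2981, 0.0602]]
side 8 [308. 238.] [328. 289.]
side 15 [305. 239.] [331. 289.]
side 20 [303. 240.] [332. 288.]
side 27 [299. 242.] [333. 287.]
side 31 [297. 243.] [334. 286.]
wrist brass_die []
wrist red_board []
wrist blue_board [[0.5364, 0.2892, 0.0158]]
wrist copper_die []
wrist grey_die []
```

```bash
python3 -c "
from cell import bot
print(bot.finish_job())"
```

```text
the job is handed in; nothing more can be done
None
```

I handed the job in at about 22 s: the brass die stands on the ledge between the two boards, leaning back about 15–20° with its pattern outwards. The robot is clear, and the boards and other dies measure where they started; no verdict came back.

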